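# Slide two stray checkers into line behind the one at home

### The arm

A 7-joint arm with a two-finger parallel gripper is mounted at the origin on the work surface. World frame = base frame: x ahead of the robot, y to its left, z up, the work surface at z = 0. Lengths are in m, angles in rad, forces in N, time in s.
With the tool pointing down it reaches from about 0.35 to 0.9 m from the base axis. Payload 8.1 kg.
Tool frame: the origin (TCP) lies midway between the tips of the shut fingers; the grasp point (between the pads) lies arm.grasp_offset behind it (arm.grasp_offset is the distance from the TCP to the grasp point, in m); z points along the fingers, y is the line along which they close (so a half turn about z gives the same grasp; the last joint's range is limited). The gripper opens to 92 mm and grips with 3 to 60 N. Pads are 19 mm wide; open, the fingers measure 130 mm over their backs; the gripper's body (75 mm by 190 mm) begins 47 mm behind the grasp point.
Start: joints at [-1.42, 0.434, 0.025, 1.573, -0.012, 1.134, -0.075], TCP at [0.157, 0.605, 0.227] pointing down, gripper open.
Joint ranges: [-2.62, 2.62], [-0.44, 2.09], [-1.27, 1.32], [0.08, 2.57], [-1.32, 4.46], [0.12, 2], [-2.74, 2.74]. Speed limits (rad/s): [2.22, 2.22, 3.01, 3.01, 3.14, 3.14, 3.14].

### API

Orientations are given as a rotation vector (axis times angle).
In Python, from cell import observe, imaging, arm gives the robot as it stands.
- The arm moves only by the tool apply_moves, never from a script. Its argument "commands" is a list of rows, each a list of 5 numbers: the opening in per cent of the stroke, from 0 (shut) to 100 (fully open), then the shift along the world's x, y, z in units of 0.06 m (1.0 is 0.06 m), then the turn about the world's z in units of 0.5 rad (1.0 is 0.5 rad). A call has 1 to 12 rows; each row shifts and turns the commanded pose from where the row before left it; what a row does not reach is not made up. A row lasts 1/8 s, in which the tool goes at most 62.5 mm and 10.7 degrees, less where a joint would pass 70% of its speed; a pose out of reach is approached as far as the arm can. A call with a number of a shift or a turn outside -1 to 1 is refused whole. A call with a gripper value outside its range is refused whole. The fingers move at their own pace and stop on an object; "newtons" is the grip in N (left out, the last holds). Time passes only in rows, so rows that do not move let the fingers close. It gives the time, the measured TCP pose, the force, the opening and the grip force at its end, in the units of the state.
- observe(): the state, without advancing time (a new reading comes with each control period).
- imaging.get_image(name): name is "scene" or "side" or "wrist"; returns (picture, depth): 400x640x3 uint8, red, green, blue; 400x640 float32, m along the optical axis (not along the pixel's ray), 0 where there is no reading.
- imaging.camera_params(name): a dict with "camera_matrix" (3x3 intrinsics, pixels), "origin" and "rotation" of the camera in the world; the wrist camera has in their place "tool_from_camera" (4x4, takes a point from camera to tool coordinates, whose origin is the TCP and whose axes are the flange's). Camera axes: x right, y up, looking along -z (the intrinsics and any distortion apply to the point x, -y, -z); pixel columns grow to the right and rows downward; lengths in m; the calibration is good to about 2 mm. A picture is of the moment at which its call begins: read the wrist's pose just before it. camera_params takes no time and is no camera call.
- arm.sign_off(): hands the job in; it is judged then, once.
The state is a dict: "clock": time; "joints": joint angles; "dq": joint speeds; "joint_efforts": joint torques, N m; "position": TCP position; "ee_rot": TCP orientation; "force": force on the tool from outside, world axes, zero at the start; "ft_torque": the same for the moment, N m; "width": opening from 0.0 (shut) to 1.0 (fully open); "gripper_force": force on a finger pad.
Only numpy, scipy, OpenCV 4.12 (cv2) and the standard library are available. Lean on these libraries where they do the work, as an engineer would, in place of code of your own. Each camera call takes 0.05 s, during which the arm holds its last target. There are 200 camera calls.

### The job

With the fingertips, push the two stray dark checkers across the backgammon board, without picking them up, so that they line up behind the dark checker that sits against the far rail: three in a straight row down the middle of that checker's point (its inlaid triangle), each touching the next and the first still against the rail. Leave the ivory checkers, the dice and everything else on the table alone.

Things in the scene. Friction and masses are not known exactly. Their poses are not given: they have to be found in the camera images.
- board: Open backgammon box, fixed, 424 (x) by 528 (y) by 28 mm high. Origin: centre of underside; x away from the robot, y left. Two trays beside a 24 mm bar along x at y=0. Tray floors: z=0.008; rails and bar 20 mm higher. Left tray inside: x -0.2 to 0.2 (far rail), y 0.012 to 0.252. Far points: inlaid triangles 40 mm apart, middles at y=0.032, 0.072, ... 0.232
- seat2 (a point): Place of a checker touching the far rail in the middle of the left tray's second point, on the floor (board 0.181, 0.072, 0.008); axes as the board's
- seat4 (a point): The same for the fourth point (board 0.181, 0.152, 0.008)
- seat5 (a point): The same for the fifth point (board 0.181, 0.192, 0.008)
- dark_home: Dark (black) checker at home: against the far rail (up to 1 mm off it) on the second, fourth or fifth point, which varies; the row is built behind it, towards the robot. 38 mm across, 12 mm thick, 18 g. Origin: centre of its underside; z up; slides freely on the board
- dark_1: Stray dark checker lying nearer the middle of the left tray. 38 mm across, 12 mm thick, 18 g. Origin: centre of its underside; z up; slides freely on the board
- dark_2: The other stray dark checker, just like the first; which stands nearer the rail in the end does not matter. 38 mm across, 12 mm thick, 18 g. Origin: centre of its underside; z up; slides freely on the board
- ivory_a: Ivory checker against the far rail on another of those three points. Leave it. 38 mm across, 12 mm thick, 18 g. Origin: centre of its underside; z up; slides freely on the board
- ivory_b: Ivory checker against the far rail on the last of those three points. Leave it. 38 mm across, 12 mm thick, 18 g. Origin: centre of its underside; z up; slides freely on the board
- die_1: Ivory die, 16 mm cube, loose in the right tray. Origin: centre of its underside
- die_2: The other die, the same
- ashtray: Empty white ceramic ashtray, 120 mm across, 34 mm high, loose on the table left of the board. Origin: centre of its underside
- dish: Round blue glass dish with a brass twist cap, 84 mm across, 64 mm high, loose, left of the board. Origin: centre of its underside
- bell: Small steel hand bell with a wooden knob, 68 mm across, 71 mm high, loose, right of the board. Origin: centre of its underside
- dice_cup: Brown leather dice cup, 76 mm across, 88 mm high, standing loose in the right tray towards the far rail. Origin: centre of its underside
Mind the look-alikes: they are no part of the job. Leave any orange or purple look-alike of the dark_1 alone.

How it is judged:
By the outcome, as a careful person would: the job done as asked, in the order asked, and still so for the second after the job is handed in, with the robot touching nothing.
It also fails if it takes over 72 s, if anything falls off the work surface, if the arm or the gripper's body presses on something with over 40 N, if the wrist force passes 120 N, or if a joint passes its speed limit or range.

## Working session

There is one attempt and no reset: what is moved stays moved. The work goes in short steps, Python scripts to look and compute and a tool call to move; the robot and the scene stay as the last step left them, time stands still between calls to the robot, and variables do not carry over. Pictures are saved under pics/ and viewed, at most 10 in all, crops included, and the job is handed in when it is done.

Besides the shell and the picture viewer there is one more tool, called after "Call:" in YAML: its name, and indented under it one key for each argument. apply_moves: Moves the arm, as the interface text tells. Its arguments: {"type":"object","properties":{"commands":{"type":"array"},"newtons":{"type":"number"}},"required":["commands"]}

```bash
mkdir -p pics; cat > h.py <<'E'
import numpy as np, cv2
from cell import observe, imaging, arm
def shot(name,fn=None):
    im,d=imaging.get_image(name); p=imaging.camera_params(name)
    if fn: cv2.imwrite('pics/'+fn,im[:,:,::-1])
    return im,d,p
def cloud(d,p):
    K=np.array(p['camera_matrix']); v,u=np.mgrid[:d.shape[0],:d.shape[1]]
    c=np.stack([(u-K[0,2])/K[0,0]*d,-(v-K[1,2])/K[1,1]*d,-d],-1)
    return c@np.array(p['rotation']).T+np.array(p['origin'])
E
python3 - <<'E'
from h import *
s=observe();print({k:np.round(v,3) for k,v in s.items()})
for n in('scene','side'):
    im,d,p=shot(n,n+'1.png');np.savez(n+'.npz',im=im,d=d);print(p)
E
```

```text
{'clock': np.float64(0.0), 'joints': array([-1.42 ,  0.435,  0.025,  1.574, -0.012,  1.134, -0.075]), 'dq': array([-0.001,  0.   ,  0.001, -0.001,  0.   ,  0.001, -0.002]), 'joint_efforts': array([ 0.0000e+00, -6.6786e+01,  9.8500e-01, -3.1445e+01, -6.0000e-02,
        4.3000e-02,  0.0000e+00]), 'position': array([0.157, 0.604, 0.226]), 'ee_rot': array([-3.980e-01, -3.116e+00,  3.000e-03]), 'force': array([-0.188, -0.239,  0.387]), 'ft_torque': array([ 0.02 ,  0.038, -0.031]), 'gripper_force': np.float64(0.0), 'width': np.float64(1.0)}
{'camera_matrix': array([[472.1952745 ,   0.        , 326.14220946],
       [  0.        , 472.1952745 , 195.40452271],
       [  0.        ,   0.        ,   1.        ]]), 'origin': array([1.35899015, 0.19929283, 1.14727666]), 'rotation': array([0.45088401, 0.65520872, 1.80758997])}
{'camera_matrix': array([[406.58454693,   0.        , 323.07596075],
       [  0.        , 406.58454693, 194.50042793],
       [  0.        ,   0.        ,   1.        ]]), 'origin': array([-0.16140896, -0.91467884,  0.75581723]), 'rotation': array([ 0.93256305, -0.31755926, -0.64583817])}
```

View pics/scene1.png

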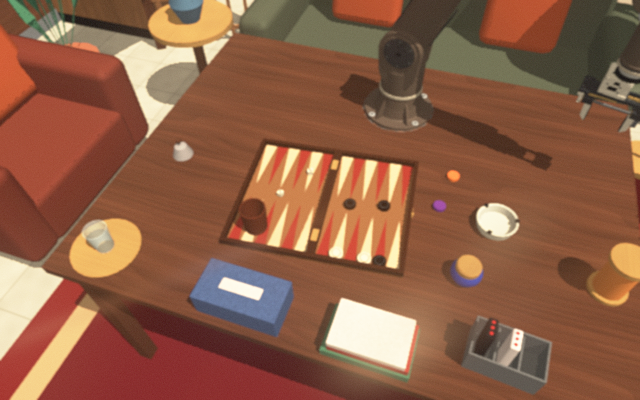

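View pics/side1.png

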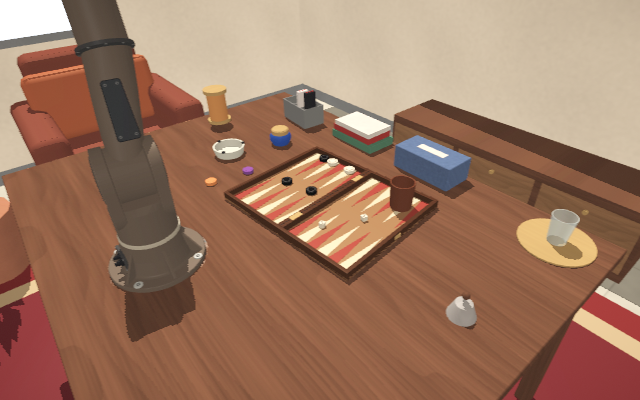

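Scene view: dark home is at (379,260), on the fifth point next to the left rail. The strays are at (349,204) and (384,206), and the ivory checkers at (336,252) and (364,257). The orange and purple look-alikes are off the board.

```bash
sed -i "s/np.array(p\['rotation'\]).T/cv2.Rodrigues(np.array(p['rotation']))[0].T/" h.py
python3 - <<'E'
from h import *
for n in('scene','side'):
    f=np.load(n+'.npz');im,d=f['im'],f['d'];p=imaging.camera_params(n);P=cloud(d,p)
    z=P[...,2]; near=(P[...,0]>.2)&(P[...,0]<.95)&(abs(P[...,1])<.45)&(d>0)
    lab=im.astype(int)
    v,u=np.mgrid[:400,:640]
    print(n,'table z',np.median(z[near&(z<.005)]))
    m=(near&(z>.022)&(z<.034)).astype(np.uint8)
    nb,L,st,c=cv2.connectedComponentsWithStats(m)
    i=1+np.argmax(st[1:,4]);q=P[L==i]
    print('rail',st[i],np.median(q[:,2]),cv2.minAreaRect(q[:,:2].astype(np.float32)))
    R=cv2.minAreaRect(q[:,:2].astype(np.float32))
    box=cv2.boxPoints(R)
    print(box)
    # dark checkers
    dk=(near&(lab.max(2)<45)&(z>.012)&(z<.026)).astype(np.uint8)
    nb,L,st,c=cv2.connectedComponentsWithStats(dk)
    for i in range(1,nb):
        if st[i,4]>15:
            q=P[L==i];print('dark',np.round(c[i]),st[i,4],np.round(np.median(q,0),4),np.round((q[:,:2].min(0)+q[:,:2].max(0))/2,4),np.round(np.ptp(q,0),3))
    iv=(near&(lab.min(2)>170)&(z>.016)&(z<.026)).astype(np.uint8)
    nb,L,st,c=cv2.connectedComponentsWithStats(iv)
    for i in range(1,nb):
        if st[i,4]>15:
            q=P[L==i];print('ivory',np.round(c[i]),st[i,4],np.round(np.median(q,0),4),np.round(np.ptp(q,0),3))
E
```

```text
scene table z -0.00045585939155057265
rail [ 220  138  199  137 3279] 0.028149856013963248 ((0.5052945017814636, -0.1075807511806488), (0.43095663189888, 0.5331908464431763), 6.28941535949707)
[[ 0.2619074   0.13380429]
 [ 0.32031885 -0.39617738]
 [ 0.7486816  -0.3489658 ]
 [ 0.6902702   0.18101588]]
ivory [310. 170.] 18 [ 0.4105 -0.1936  0.0237] [0.019 0.015 0.007]
ivory [280. 192.] 17 [ 0.5247 -0.2499  0.025 ] [0.013 0.016 0.005]
ivory [490. 210.] 50 [0.3869 0.3748 0.0212] [0.045 0.055 0.01 ]
ivory [336. 252.] 109 [ 0.6768 -0.0192  0.0209] [0.034 0.037 0.009]
ivory [364. 257.] 107 [0.6679 0.0597 0.0201] [0.032 0.035 0.009]
side table z -0.00010052247418956828
rail [ 224  146  215  129 2620] 0.027343770205200346 ((0.5094668865203857, -0.11067700386047363), (0.43014395236968994, 0.534363865852356), 5.915255069732666)
[[ 0.268005    0.13291752]
 [ 0.32307518 -0.39860106]
 [ 0.75092876 -0.35427153]
 [ 0.6958586   0.17724705]]
dark [324. 159.] 19 [0.6541 0.0906 0.0165] [0.6632 0.0924] [0.029 0.02  0.008]
dark [287. 182.] 25 [0.4636 0.0515 0.0163] [0.4677 0.0572] [0.025 0.026 0.009]
dark [311. 191.] 40 [ 0.4934 -0.0445  0.0184] [ 0.4933 -0.0406] [0.025 0.027 0.011]
ivory [332. 161.] 43 [0.6698 0.0573 0.0204] [0.036 0.039 0.008]
ivory [349. 168.] 48 [ 0.6786 -0.0226  0.0204] [0.039 0.037 0.007]
ivory [364. 216.] 19 [ 0.5242 -0.2512  0.0238] [0.013 0.018 0.005]
ivory [322. 222.] 22 [ 0.4124 -0.1969  0.0238] [0.017 0.019 0.008]
```

Call:
apply_moves:
  commands:
    - [25, 0.54, -0.8, 0.1, 0.06]
    - [25, 0.54, -0.8, 0.1, 0.06]
    - [25, 0.54, -0.8, 0.1, 0.06]
    - [25, 0.54, -0.8, 0.1, 0.06]
    - [25, 0.54, -0.8, 0.1, 0.06]
    - [25, 0.54, -0.8, 0.1, 0.06]
    - [25, 0.54, -0.8, 0.1, 0.06]
    - [25, 0.54, -0.8, 0.1, 0.06]
    - [25, 0.54, -0.8, 0.1, 0.06]
    - [25, 0.54, -0.8, 0.1, 0.06]
    - [25, 0.54, -0.8, 0.1, 0.06]
    - [25, 0.54, -0.8, 0.1, 0.06]

```text
clock: 1.6
position: [0.5464, 0.0274, 0.2988]
ee_rot: [0.169, -3.137, -0.0]
force: [0.5, 0.3, -0.5]
width: 0.248
gripper_force: 0.0
```

```bash
cat >> h.py <<'E'
def wcloud(fn=None):
    s=observe(); im,d,p=shot('wrist',fn)
    K=np.array(p['camera_matrix']); v,u=np.mgrid[:400,:640]
    c=np.stack([(u-K[0,2])/K[0,0]*d,-(v-K[1,2])/K[1,1]*d,-d],-1)
    T=np.array(p['tool_from_camera']); R=cv2.Rodrigues(np.array(s['ee_rot']))[0]
    return s,im,d,(c@T[:3,:3].T+T[:3,3])@R.T+np.array(s['position'])
E
python3 - <<'E'
from h import *
p=imaging.camera_params('wrist');print(p)
s,im,d,P=wcloud('w1.png');print(s['clock'],s['position'],s['ee_rot'],s['width'],arm.grasp_offset)
np.savez('w1.npz',im=im,d=d,P=P)
E
```

```text
{'camera_matrix': array([[295.63421539,   0.        , 319.83340239],
       [  0.        , 295.63421539, 199.32876488],
       [  0.        ,   0.        ,   1.        ]]), 'tool_from_camera': array([[ 2.32782768e-04,  9.58110741e-01,  2.86397895e-01,
         7.60883940e-02],
       [ 9.99999944e-01, -1.54217686e-04, -2.96877647e-04,
         2.00113062e-03],
       [-2.40274041e-04,  2.86397948e-01, -9.58110723e-01,
        -1.57975026e-01],
       [ 0.00000000e+00,  0.00000000e+00,  0.00000000e+00,
         1.00000000e+00]])}
1.6 [0.54640208 0.02744646 0.29881094] [ 1.68823629e-01 -3.13692465e+00 -3.42921865e-04] 0.24758938077047482 0.0188
```

View pics/w1.png

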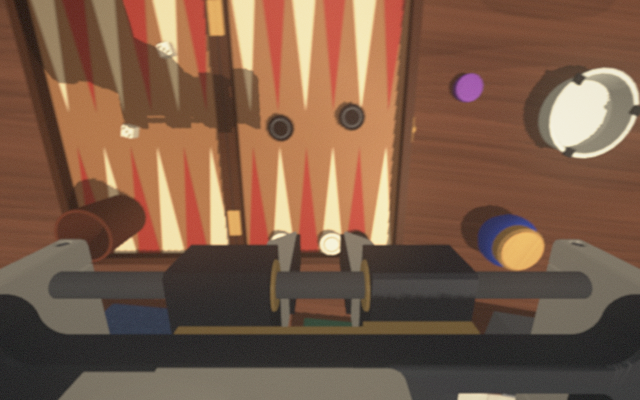

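Wrist view: strays are at (280,127) and (352,117), and the fingers hide the home checker. I'll back off so the far rail comes into view.

Call:
apply_moves:
  commands:
    - [25, -0.7, -0.07, 0, 0]
    - [25, -0.7, -0.07, 0, 0]
    - [25, -0.7, -0.07, 0, 0]
    - [25, 0, 0, 0, 0]
    - [25, 0, 0, 0, 0]

```text
clock: 2.28
position: [0.4202, 0.0167, 0.2989]
ee_rot: [-0.167, 3.136, 0.001]
force: [1.1, -1.0, -0.0]
width: 0.247
gripper_force: 0.0
```

```bash
python3 - <<'E'
from h import *
s,im,d,P=wcloud('w2.png');print(s['clock'],s['position'],s['ee_rot'],s['width'])
np.savez('w2.npz',im=im,d=d,P=P)
for f in('w1','w2'):
    F=np.load(f+'.npz');im,P=F['im'].astype(int),F['P'];z=P[...,2]
    near=(P[...,0]>.2)&(P[...,0]<.75)&(abs(P[...,1])<.45)&(F['d']>0)
    print(f,'table',np.median(z[near&(z<.005)]),'floor',np.median(z[near&(z>.005)&(z<.012)]))
    for nm,m in(('dark',(im.max(2)<60)&(z>.014)&(z<.026)),('iv',(im.min(2)>150)&(z>.014)&(z<.026))):
        nb,L,st,c=cv2.connectedComponentsWithStats((m&near).astype(np.uint8))
        for i in range(1,nb):
            if st[i,4]>60:
                q=P[L==i];print(nm,np.round(c[i]),st[i,4],np.round(np.median(q,0),4),'circ',np.round(cv2.minEnclosingCircle(q[:,:2].astype(np.float32))[0],4),np.round(np.ptp(q,0),3))
    if f=='w2':
        m=near&(z>.022)&(z<.034)&(np.mgrid[:400,:640][0]<235)
        q=P[m][:,:2]
        # edges of left tray : floor mask -> rect
        fl=near&(z>.004)&(z<.023)&(P[...,1]>-.12)
        nb,L,st,c=cv2.connectedComponentsWithStats(fl.astype(np.uint8));i=1+np.argmax(st[1:,4]);print(st[i])
        a=np.radians(6.1);b0=np.array([.507,-.109]);R=np.array([[np.cos(a),-np.sin(a)],[np.sin(a),np.cos(a)]])
        B=(P[...,:2]-b0)@R
        np.savez('B.npz',B=B,z=z)
        rail=near&(z>.024)&(z<.032)
        # left rail inner edge by x bins, far rail inner edge by y bins, bar left edge
        for x in np.arange(-.15,.16,.05):
            k=rail&(abs(B[...,0]-x)<.005)
            y=B[...,1][k]; print('x',round(x,2),'left inner',np.round(np.percentile(y[(y>.23)&(y<.28)],[2,98]),4) if ((y>.23)&(y<.28)).any() else None,'bar',np.round(np.percentile(y[abs(y)<.03],[2,98]),4) if (abs(y)<.03).any() else None)
        for y in np.arange(-.2,.24,.04):
            k=rail&(abs(B[...,1]-y)<.005)&(B[...,0]>.18);xx=B[...,0][k]
            print('y',round(y,2),np.round(np.percentile(xx,[2,98]),4) if k.any() else None)
E
```

```text
2.275 [0.42016421 0.0166694  0.29893944] [-1.66962874e-01  3.13627435e+00  5.56264843e-04] 0.2470224272812303
w1 table 0.00015116795541830763 floor 0.00827230469011947
dark [28. 30.] 507 [ 0.4101 -0.3715  0.0198] circ [ 0.4163 -0.3721] [0.083 0.012 0.012]
dark [ 72. 202.] 62 [ 0.6458 -0.3455  0.0178] circ [ 0.6433 -0.346 ] [0.025 0.004 0.011]
iv [165.  47.] 139 [ 0.4122 -0.1901  0.0239] circ [ 0.4126 -0.1907] [0.017 0.018 0.01 ]
iv [128. 131.] 122 [ 0.5275 -0.2485  0.0239] circ [ 0.527  -0.2487] [0.016 0.017 0.006]
iv [330. 243.] 347 [0.6716 0.0607 0.0205] circ [0.673 0.062] [0.038 0.031 0.006]
w2 table 8.801476893205429e-05 floor 0.008339126358738763
dark [151. 320.] 129 [ 0.7261 -0.2466  0.0198] circ [ 0.7254 -0.2442] [0.008 0.06  0.012]
iv [177. 144.] 142 [ 0.4129 -0.1901  0.0239] circ [ 0.413  -0.1912] [0.02  0.019 0.01 ]
iv [142. 214.] 125 [ 0.5262 -0.2467  0.0238] circ [ 0.5266 -0.2483] [0.016 0.017 0.011]
iv [330. 309.] 321 [0.6708 0.063  0.0205] circ [0.6721 0.063 ] [0.036 0.037 0.008]
[  230    73   176   198 28170]
x -0.15 left inner [0.2529 0.2648] bar [-0.0106  0.0132]
x -0.1 left inner [0.2532 0.2648] bar [-0.0097  0.0133]
x -0.05 left inner [0.2533 0.2649] bar [-0.01    0.0136]
x 0.0 left inner [0.2533 0.2658] bar [-0.0099  0.0135]
x 0.05 left inner [0.2535 0.2652] bar [-0.0095  0.0138]
x 0.1 left inner None bar None
x 0.15 left inner None bar None
y -0.2 [0.2109 0.2136]
y -0.16 [0.2022 0.2136]
y -0.12 [0.2065 0.2065]
y -0.08 None
y -0.04 None
y 0.0 None
y 0.04 None
y 0.08 [0.2014 0.2092]
y 0.12 [0.2015 0.2094]
y 0.16 [0.2012 0.2099]
y 0.2 None
```

View pics/w2.png

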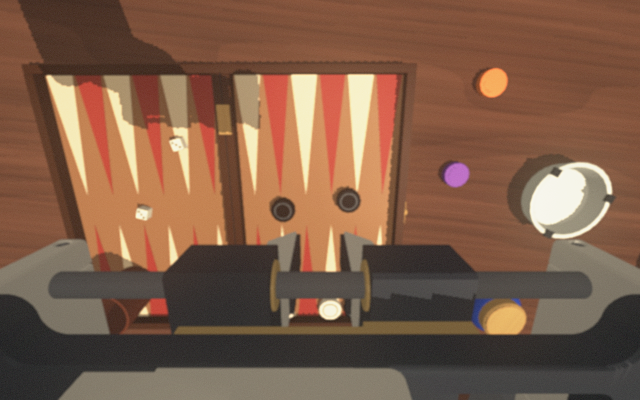

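```bash
cat >> h.py <<'E'
a=np.radians(6.25);RB=np.array([[np.cos(a),-np.sin(a)],[np.sin(a),np.cos(a)]])
b0=np.array([.507,-.109])+RB@[.0014,.0015]
def toB(w): return (np.asarray(w)[...,:2]-b0)@RB
def toW(b): return np.asarray(b)@RB.T+b0
def discs(im,P,d):
    """checkers in left tray, by height; board-frame centres via circle"""
    B=toB(P);z=P[...,2]
    m=(d>0)&(abs(B[...,0])<.2)&(B[...,1]>.016)&(B[...,1]<.249)&(z>.0155)&(z<.0245)
    nb,L,st,c=cv2.connectedComponentsWithStats(m.astype(np.uint8));out=[]
    for i in range(1,nb):
        q=B[L==i]
        if st[i,4]>60: out.append((np.round(c[i]),st[i,4],np.round(q.mean(0),4),np.round(cv2.minEnclosingCircle(q.astype(np.float32))[0],4),np.round(np.ptp(q,0),3),int(im[L==i].mean())))
    return out
E
python3 - <<'E'
from h import *
print(b0)
for f in('w1','w2'):
    F=np.load(f+'.npz');print(f,*discs(F['im'],F['P'],F['d']),sep='\n')
f=np.load('scene.npz');P=cloud(f['d'],imaging.camera_params('scene'));print('scene',*discs(f['im'],P,f['d']),sep='\n')
f=np.load('side.npz');P=cloud(f['d'],imaging.camera_params('side'));print('side',*discs(f['im'],P,f['d']),sep='\n')
E
```

```text
[ 0.50822838 -0.1073565 ]
w1
(array([352., 116.]), np.int32(567), array([-0.0163,  0.1783]), array([-0.0159,  0.1783]), array([0.037, 0.036]), 77)
(array([281., 127.]), np.int32(550), array([-0.0009,  0.0764]), array([-0.0007,  0.0762]), array([0.036, 0.037]), 68)
(array([331., 243.]), np.int32(363), array([0.1801, 0.1493]), array([0.1811, 0.1513]), array([0.037, 0.029]), 222)
(array([361., 235.]), np.int32(62), array([0.1667, 0.198 ]), array([0.1683, 0.1973]), array([0.011, 0.025]), 76)
w2
(array([348., 201.]), np.int32(457), array([-0.017 ,  0.1781]), array([-0.0163,  0.1783]), array([0.037, 0.037]), 75)
(array([282., 210.]), np.int32(440), array([-0.0019,  0.0764]), array([-0.0011,  0.0762]), array([0.037, 0.036]), 66)
(array([329., 309.]), np.int32(338), array([0.1795, 0.1511]), array([0.1811, 0.1516]), array([0.037, 0.037]), 225)
scene
(array([350., 203.]), np.int32(99), array([-0.0031,  0.0751]), array([-0.0058,  0.0781]), array([0.044, 0.037]), 71)
(array([384., 205.]), np.int32(108), array([-0.0176,  0.1774]), array([-0.0181,  0.1791]), array([0.039, 0.037]), 66)
(array([336., 252.]), np.int32(113), array([0.1775, 0.0698]), array([0.178 , 0.0694]), array([0.039, 0.036]), 233)
(array([364., 257.]), np.int32(110), array([0.1775, 0.15  ]), array([0.1775, 0.1508]), array([0.033, 0.036]), 233)
(array([379., 260.]), np.int32(113), array([0.178 , 0.1924]), array([0.179 , 0.1934]), array([0.04 , 0.037]), 66)
side
(array([329., 159.]), np.int32(108), array([0.1803, 0.164 ]), array([0.1895, 0.1633]), array([0.04 , 0.084]), 132)
(array([349., 169.]), np.int32(63), array([0.1791, 0.0645]), array([0.1813, 0.0648]), array([0.04 , 0.038]), 213)
(array([311., 189.]), np.int32(70), array([-0.0023,  0.0715]), array([-0.0002,  0.0702]), array([0.037, 0.036]), 54)
```

Call:
apply_moves:
  commands:
    - [25, 0.025, 0.384, -0.7, 0.005]
    - [25, 0.025, 0.384, -0.7, 0]
    - [25, 0, 0, -0.7, 0]
    - [25, 0, 0, -0.7, 0]
    - [25, 0, 0, -0.7, 0]
    - [25, 0, 0, -0.7, 0]
    - [25, 0, 0, -0.14, 0]
    - [25, 0, 0, -0.14, 0]
    - [25, 0, 0, -0.14, 0]
    - [25, 0, 0, -0.14, 0]
    - [25, 0, 0, 0, 0]

```text
clock: 3.7
position: [0.4227, 0.0625, 0.013]
ee_rot: [0.17, -3.137, -0.0]
force: [-0.2, 0.8, -0.5]
width: 0.251
gripper_force: 0.0
```

```bash
python3 - <<'E'
from h import *
s,im,d,P=wcloud('w3.png');p=s['position'];print(s['clock'],p,toB(p),s['ee_rot'],s['force'])
print(*discs(im,P,d),sep='\n')
E
```

```text
3.7 [0.42269131 0.06249677 0.01304141] [-0.06653727  0.17815588] [ 1.70496005e-01 -3.13681532e+00 -2.18240834e-04] [-0.20393943  0.84938653 -0.54542432]
(array([291., 241.]), np.int32(163), array([-0.0737,  0.1641]), array([-0.0667,  0.1616]), array([0.019, 0.014]), 88)
(array([348., 241.]), np.int32(164), array([-0.0738,  0.1959]), array([-0.0669,  0.1983]), array([0.019, 0.014]), 98)
(array([318., 314.]), np.int32(1422), array([-0.0255,  0.1791]), array([-0.0179,  0.1791]), array([0.02 , 0.037]), 43)
(array([150., 326.]), np.int32(573), array([-0.016 ,  0.0762]), array([-0.0136,  0.0747]), array([0.01 , 0.027]), 39)
```

View pics/w3.png

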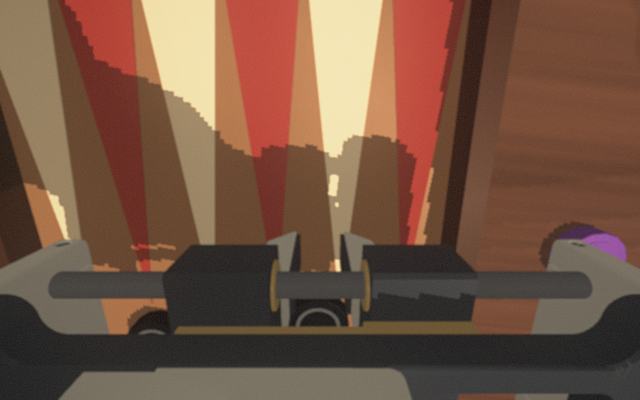

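Call:
apply_moves:
  commands:
    - [25, 0.1325, 0.0145, 0, 0]
    - [25, 0.1325, 0.0145, 0, 0]
    - [25, 0.1325, 0.0145, 0, 0]
    - [25, 0.131, 0.04, 0, 0]
    - [25, 0.131, 0.04, 0, 0]
    - [25, 0.131, 0.04, 0, 0]
    - [25, 0.131, 0.04, 0, 0]
    - [25, 0.131, 0.04, 0, 0]
    - [25, 0.131, 0.04, 0, 0]
    - [25, 0.131, 0.04, 0, 0]
    - [25, 0.131, 0.04, 0, 0]
    - [25, 0.131, 0.04, 0, 0]

```text
clock: 5.25
position: [0.5179, 0.0868, 0.0131]
ee_rot: [0.171, -3.137, -0.0]
force: [0.4, -0.7, 0.6]
width: 0.252
gripper_force: 0.1
```

```bash
python3 - <<'E'
from h import *
s,im,d,P=wcloud();p=s['position'];print(s['clock'],p,toB(p),s['force'])
print(*discs(im,P,d),sep='\n')
im,d,pp=shot('scene','s2.png');print('scene',*discs(im,cloud(d,pp),d),sep='\n')
E
```

```text
5.25 [0.51785427 0.08684322 0.01314168] [0.03071059 0.19199753] [ 0.35874512 -0.65733587  0.63729941]
(array([101., 196.]), np.int32(4014), array([-0.0021,  0.078 ]), array([-0.001 ,  0.0761]), array([0.038, 0.038]), 43)
(array([320., 254.]), np.int32(706), array([0.0322, 0.194 ]), array([0.0212, 0.1938]), array([0.022, 0.05 ]), 72)
(array([320., 307.]), np.int32(788), array([0.0668, 0.1938]), array([0.0661, 0.1938]), array([0.015, 0.029]), 64)
scene
(array([349., 203.]), np.int32(88), array([-0.0015,  0.0739]), array([-0.0019,  0.0744]), array([0.038, 0.035]), 55)
(array([386., 224.]), np.int32(120), array([0.0539, 0.1928]), array([0.0487, 0.194 ]), array([0.038, 0.047]), 64)
(array([336., 252.]), np.int32(113), array([0.1779, 0.0701]), array([0.1773, 0.0723]), array([0.038, 0.036]), 232)
(array([364., 257.]), np.int32(113), array([0.1776, 0.15  ]), array([0.1774, 0.1499]), array([0.035, 0.037]), 234)
(array([379., 260.]), np.int32(116), array([0.1779, 0.1924]), array([0.1805, 0.1928]), array([0.036, 0.037]), 65)
```

Call:
apply_moves:
  commands:
    - [25, 0.138, 0.0134, 0, 0]
    - [25, 0.138, 0.0134, 0, 0]
    - [25, 0.138, 0.0134, 0, 0]
    - [25, 0.138, 0.0134, 0, 0]
    - [25, 0.138, 0.0134, 0, 0]
    - [25, 0.138, 0.0134, 0, 0]
    - [25, 0.138, 0.0134, 0, 0]
    - [25, 0.138, 0.0134, 0, 0]
    - [25, 0.138, 0.0134, 0, 0]
    - [25, 0.1, 0.011, 0, 0]
    - [25, 0, 0, 0, 0]

```text
clock: 6.72
position: [0.5983, 0.0946, 0.0131]
ee_rot: [-0.17, 3.137, 0.0]
force: [0.4, -0.2, 1.2]
width: 0.252
gripper_force: 0.0
```

```bash
cat > c.py <<'E'
from h import *
s,im,d,P=wcloud();p=s['position'];print(s['clock'],p,toB(p),s['force'])
im,d,pp=shot('scene','s_%d.png'%(s['clock']*100));print('scene',*discs(im,cloud(d,pp),d),sep='\n')
E
python3 c.py
```

```text
6.725 [0.59833377 0.09461739 0.01310628] [0.1115581  0.19096394] [ 0.37500486 -0.21614931  1.17728476]
scene
(array([349., 203.]), np.int32(87), array([-0.0026,  0.0737]), array([-0.0034,  0.0728]), array([0.042, 0.035]), 57)
(array([380., 253.]), np.int32(244), array([0.1557, 0.1915]), array([0.1576, 0.1885]), array([0.082, 0.04 ]), 60)
(array([336., 252.]), np.int32(107), array([0.1773, 0.0705]), array([0.1767, 0.0704]), array([0.033, 0.037]), 235)
(array([364., 257.]), np.int32(108), array([0.1782, 0.1497]), array([0.1781, 0.1506]), array([0.037, 0.037]), 234)
```

Call:
apply_moves:
  commands:
    - [25, 0.03, 0.003, 0, 0]
    - [25, 0.03, 0.003, 0, 0]
    - [25, 0.03, 0.003, 0, 0]
    - [25, 0, 0, 0, 0]

```text
clock: 7.32
position: [0.6035, 0.0951, 0.0131]
ee_rot: [-0.171, 3.137, 0.0]
force: [-0.2, 0.5, 0.5]
width: 0.249
gripper_force: 0.0
```

Call:
apply_moves:
  commands:
    - [25, 0.025, 0.003, 0, 0]
    - [25, 0, 0, 0, 0]

```text
clock: 7.58
position: [0.6048, 0.0953, 0.0131]
ee_rot: [-0.17, 3.137, 0.0]
force: [0.5, -0.3, -0.8]
width: 0.248
gripper_force: 0.0
```

Call:
apply_moves:
  commands:
    - [25, 0.015, 0.0016, 0, 0]
    - [25, 0, 0, 0, 0]

```text
clock: 7.82
position: [0.6053, 0.0953, 0.013]
ee_rot: [0.171, -3.136, 0.0]
force: [-1.2, -0.1, 1.1]
width: 0.249
gripper_force: 0.7
```

Call:
apply_moves:
  commands:
    - [25, 0.012, 0.0013, 0, 0]
    - [25, 0, 0, 0, 0]

```text
clock: 8.07
position: [0.6056, 0.0954, 0.0129]
ee_rot: [0.17, -3.135, 0.0]
force: [-4.5, -0.5, 1.3]
width: 0.251
gripper_force: 1.9
```

Call:
apply_moves:
  commands:
    - [25, 0.008, 0.0009, 0, 0]
    - [25, 0, 0, 0, 0]

```text
clock: 8.32
position: [0.6058, 0.0954, 0.0129]
ee_rot: [0.17, -3.135, 0.0]
force: [-6.0, -0.6, 2.4]
width: 0.251
gripper_force: 2.6
```

Call:
apply_moves:
  commands:
    - [25, -0.25, -0.027, 0, 0]
    - [25, -0.25, -0.027, 0, 0]
    - [25, 0, 0, 0.68, 0]
    - [25, -0.3, -0.06, 0.68, 0]
    - [25, -0.4, -0.08, 0.68, 0]
    - [25, -0.5, -0.1, 0.68, 0]
    - [25, -0.5, -0.1, 0.68, 0]
    - [25, -0.5, -0.09, 0.68, 0]
    - [25, 0, 0, 0.68, 0]
    - [25, 0, 0, 0, 0]
    - [25, 0, 0, 0, 0]

```text
clock: 9.7
position: [0.4452, 0.0666, 0.2986]
ee_rot: [-0.171, 3.136, 0.001]
force: [0.6, 0.5, 0.0]
width: 0.249
gripper_force: 0.0
```

```bash
python3 - <<'E'
from h import *
s,im,d,P=wcloud('w4.png');p=s['position'];print(s['clock'],p,toB(p),s['ee_rot'])
print(*discs(im,P,d),sep='\n')
np.savez('w4.npz',im=im,d=d,P=P)
cv2.imwrite('pics/w4c.png',cv2.resize(im[100:380,200:440,::-1],None,fx=2,fy=2))
E
```

```text
9.7 [0.44519381 0.06661183 0.29860086] [-0.04372052  0.1797967 ] [-1.70556976e-01  3.13589572e+00  6.80681015e-04]
(array([311.,  49.]), np.int32(122), array([-0.199 ,  0.1702]), array([-0.199 ,  0.1689]), array([0.001, 0.158]), 72)
(array([251., 191.]), np.int32(472), array([-0.0016,  0.0767]), array([-0.0009,  0.0765]), array([0.037, 0.037]), 66)
(array([326., 268.]), np.int32(94), array([0.13  , 0.1924]), array([0.1353, 0.1923]), array([0.011, 0.033]), 57)
(array([303., 301.]), np.int32(72), array([0.193 , 0.1529]), array([0.1925, 0.1539]), array([0.013, 0.026]), 226)
(array([327., 301.]), np.int32(87), array([0.1932, 0.1937]), array([0.1889, 0.1934]), array([0.012, 0.033]), 57)
```

View pics/w4c.png

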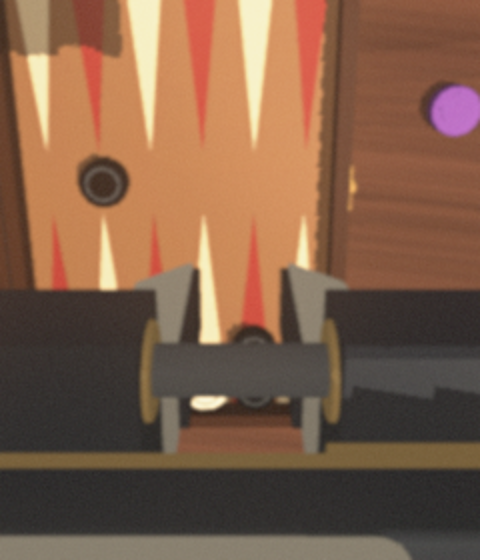

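A and the home checker line up on the fifth (red) triangle. Next I'll turn the gripper to the diagonal and drop in behind the second stray.

Call:
apply_moves:
  commands:
    - [25, 0.1057, -0.3643, -0.45, 0.33]
    - [25, 0.1057, -0.3643, -0.45, 0.33]
    - [25, 0.1057, -0.3643, -0.45, 0.33]
    - [25, 0.1057, -0.3643, -0.45, 0.33]
    - [25, 0.1057, -0.3643, -0.45, 0.33]
    - [25, 0.1057, -0.3643, -0.45, 0.33]
    - [25, 0, 0, 0, 0]

```text
clock: 10.62
position: [0.4804, -0.0661, 0.1363]
ee_rot: [1.61, -2.691, -0.004]
force: [0.2, 0.2, -0.1]
width: 0.251
gripper_force: 0.0
```

```bash
python3 - <<'E'
from h import *
s,im,d,P=wcloud();p=s['position'];print(s['clock'],p,toB(p),s['ee_rot'],s['joints'])
R=cv2.Rodrigues(np.array(s['ee_rot']))[0];print('yaw',np.degrees(np.arctan2(-R[0,1],R[1,1])))
print(*discs(im,P,d),sep='\n')
E
```

```text
10.625 [ 0.48041531 -0.06608565  0.13634626] [-0.02315473  0.04405347] [ 1.61042776 -2.69130257 -0.00358018] [-0.07162044  0.31620107  0.12226931  2.0216794  -0.05090668  0.81221609
  2.72914335]
yaw 61.79066320005366
(array([516., 143.]), np.int32(1092), array([-0.1989,  0.1105]), array([-0.1989,  0.1207]), array([0.002, 0.209]), 55)
(array([319., 230.]), np.int32(1061), array([-0.0014,  0.0753]), array([-0.0009,  0.0762]), array([0.037, 0.038]), 76)
(array([165., 315.]), np.int32(78), array([0.1935, 0.0625]), array([0.1923, 0.064 ]), array([0.014, 0.021]), 212)
```

Joint 7 is close to its limit, so I'll turn back 0.2 rad before going down.

Call:
apply_moves:
  commands:
    - [25, -0.029, 0.048, 0, -0.2]
    - [25, -0.029, 0.048, 0, -0.2]
    - [25, 0, 0, -0.5, 0]
    - [25, 0, 0, -0.5, 0]
    - [25, 0, 0, -0.49, 0]
    - [25, 0, 0, -0.14, 0]
    - [25, 0, 0, -0.14, 0]
    - [25, 0, 0, -0.14, 0]
    - [25, 0, 0, -0.14, 0]
    - [25, 0, 0, 0, 0]

```text
clock: 11.92
position: [0.4786, -0.0575, 0.0155]
ee_rot: [1.345, -2.838, 0.0]
force: [-0.5, 0.3, 0.3]
width: 0.248
gripper_force: 0.0
```

```bash
cat > d.py <<'E'
from h import *
s,im,d,P=wcloud();p=s['position'];print(s['clock'],p,toB(p),s['force'],s['joints'])
R=cv2.Rodrigues(np.array(s['ee_rot']))[0];print('board yaw',np.degrees(np.arctan2(-R[0,1],R[1,1]))-6.25)
print(*discs(im,P,d),sep='\n')
im,d,pp=shot('scene','s_%d.png'%(s['clock']*100));print('scene',*discs(im,cloud(d,pp),d),sep='\n')
E
python3 d.py
```

```text
11.925 [ 0.47863923 -0.0574551   0.01546956] [-0.02398067  0.05282609] [-0.49383715  0.33936848  0.34793093] [-0.08439373  0.50928035  0.1222606   2.13250138 -0.12106207  0.50742515
  2.58423136]
board yaw 44.453843010023114
(array([616.,  34.]), np.int32(1369), array([-0.1991,  0.0753]), array([-0.1987,  0.079 ]), array([0.002, 0.052]), 47)
(array([293., 241.]), np.int32(134), array([-0.0176,  0.039 ]), array([-0.0111,  0.042 ]), array([0.014, 0.023]), 87)
(array([346., 240.]), np.int32(126), array([-0.0384,  0.0598]), array([-0.0353,  0.0663]), array([0.022, 0.013]), 88)
(array([320., 269.]), np.int32(84), array([-0.014 ,  0.0635]), array([-0.0132,  0.0643]), array([0.012, 0.012]), 33)
(array([320., 310.]), np.int32(1080), array([0.0048, 0.0818]), array([0.0038, 0.0804]), array([0.028, 0.029]), 63)
scene
(array([350., 203.]), np.int32(114), array([-0.0043,  0.0743]), array([-0.0124,  0.0708]), array([0.056, 0.037]), 70)
(array([380., 255.]), np.int32(230), array([0.1599, 0.1919]), array([0.1583, 0.1902]), array([0.069, 0.037]), 63)
(array([336., 252.]), np.int32(116), array([0.1775, 0.0701]), array([0.1797, 0.0737]), array([0.041, 0.037]), 233)
(array([364., 257.]), np.int32(118), array([0.1778, 0.1499]), array([0.18  , 0.1473]), array([0.037, 0.036]), 233)
```

Call:
apply_moves:
  commands:
    - [25, 0.074, 0.09, -0.04, 0]
    - [25, 0.066, 0.128, 0, 0]
    - [25, 0.066, 0.128, 0, 0]
    - [25, 0.066, 0.128, 0, 0]
    - [25, 0.066, 0.128, 0, 0]
    - [25, 0.066, 0.128, 0, 0]
    - [25, 0.066, 0.128, 0, 0]
    - [25, 0.066, 0.128, 0, 0]
    - [25, 0.066, 0.128, 0, 0]

```text
clock: 13.15
position: [0.5153, 0.01, 0.0134]
ee_rot: [1.345, -2.838, 0.001]
force: [-0.1, 0.8, 0.3]
width: 0.25
gripper_force: 0.1
```

```bash
python3 d.py
```

```text
13.15 [0.51532605 0.01002483 0.01343363] [0.01983442 0.11591095] [-0.14204087  0.7535826   0.27848483] [-0.22253825  0.54811325  0.13390996  2.0547089  -0.13276652  0.54734732
  2.46166922]
board yaw 44.475996188485546
(array([320., 254.]), np.int32(692), array([0.0216, 0.1182]), array([0.0142, 0.1098]), array([0.04 , 0.041]), 65)
(array([320., 307.]), np.int32(779), array([0.0461, 0.1423]), array([0.0455, 0.1416]), array([0.025, 0.025]), 68)
scene
(array([367., 216.]), np.int32(112), array([0.0363, 0.1343]), array([0.0315, 0.1311]), array([0.046, 0.045]), 72)
(array([380., 255.]), np.int32(227), array([0.1599, 0.192 ]), array([0.1602, 0.1955]), array([0.073, 0.037]), 64)
(array([336., 252.]), np.int32(110), array([0.1775, 0.0699]), array([0.1792, 0.0694]), array([0.038, 0.036]), 234)
(array([364., 257.]), np.int32(118), array([0.1783, 0.1503]), array([0.1793, 0.1511]), array([0.038, 0.036]), 232)
```

Call:
apply_moves:
  commands:
    - [25, 0.065, 0.127, 0, 0]
    - [25, 0.065, 0.127, 0, 0]
    - [25, 0.065, 0.127, 0, 0]
    - [25, 0.065, 0.127, 0, 0]
    - [25, 0.065, 0.127, 0, 0]
    - [25, 0.065, 0.127, 0, 0]
    - [25, 0.065, 0.127, 0, 0]
    - [25, 0.065, 0.127, 0, 0]
    - [25, 0, 0, 0, 0]
    - [25, -0.106, -0.13, 0, 0]
    - [25, -0.106, -0.13, 0, 0]
    - [25, -0.1, -0.1, 0.4, 0]

```text
clock: 14.75
position: [0.5253, 0.0471, 0.0364]
ee_rot: [1.342, -2.835, -0.0]
force: [0.1, 0.3, -0.5]
width: 0.251
gripper_force: 0.0
```

Call:
apply_moves:
  commands:
    - [25, -0.3, 0.0, 0.6, -0.3]
    - [25, -0.3, 0, 0.6, -0.3]
    - [25, -0.3, 0, 0.6, -0.3]
    - [25, -0.3, 0, 0.6, -0.3]
    - [25, 0, 0, 0.6, -0.33]
    - [25, 0, 0, 0, 0]
    - [25, 0, 0, 0, 0]

```text
clock: 15.62
position: [0.4548, 0.0484, 0.2168]
ee_rot: [0.191, -3.134, -0.0]
force: [-0.2, -0.2, 0.2]
width: 0.248
gripper_force: 0.0
```

```bash
python3 d.py
```

```text
15.625 [0.45481814 0.04835112 0.21684164] [-0.03614139  0.16059675] [-0.23024839 -0.23725545  0.23192604] [-0.57934502  0.16902053  0.41565873  2.00094878 -0.0816944   0.98892654
  1.56845921]
board yaw 0.7141525526653982
(array([292.,  26.]), np.int32(510), array([-0.199 ,  0.1311]), array([-0.1988,  0.1325]), array([0.001, 0.233]), 55)
(array([334., 259.]), np.int32(223), array([0.0755, 0.1831]), array([0.076 , 0.1863]), array([0.034, 0.015]), 59)
(array([338., 314.]), np.int32(528), array([0.162 , 0.1905]), array([0.1605, 0.1919]), array([0.047, 0.036]), 51)
(array([310., 320.]), np.int32(326), array([0.1732, 0.1513]), array([0.1793, 0.1513]), array([0.022, 0.037]), 208)
scene
(array([384., 230.]), np.int32(116), array([0.0749, 0.1915]), array([0.0744, 0.1907]), array([0.041, 0.037]), 62)
(array([380., 255.]), np.int32(232), array([0.1598, 0.1919]), array([0.1588, 0.1917]), array([0.07 , 0.037]), 64)
(array([336., 252.]), np.int32(114), array([0.1776, 0.0701]), array([0.1773, 0.0704]), array([0.036, 0.036]), 234)
(array([364., 257.]), np.int32(117), array([0.1777, 0.1498]), array([0.1771, 0.15  ]), array([0.034, 0.036]), 234)
```

Call:
apply_moves:
  commands:
    - [25, 0.35, 0.208, -0.3, -0.025]
    - [25, 0.35, 0.208, -0.5, 0]
    - [25, 0.348, 0.208, -0.6, 0]
    - [25, 0, 0, -0.7, 0]
    - [25, 0, 0, -0.7, 0]
    - [25, 0, 0, -0.15, 0]
    - [25, 0, 0, -0.15, 0]
    - [25, 0, 0, -0.15, 0]
    - [25, 0, 0, -0.145, 0]
    - [25, 0, 0, 0, 0]

```text
clock: 16.98
position: [0.5183, 0.0863, 0.0136]
ee_rot: [0.169, -3.136, 0.0]
force: [-0.8, -0.6, -0.8]
width: 0.25
gripper_force: 0.0
```

```bash
python3 d.py
```

```text
16.975 [0.51826861 0.08631585 0.01358487] [0.03106506 0.19142818] [-0.75565436 -0.64459608 -0.83031995] [-0.4811951   0.57094216  0.29507476  2.03964177 -0.29490656  0.57206887
  1.69821036]
board yaw -0.0629883535308835
(array([291., 241.]), np.int32(158), array([0.024 , 0.1776]), array([0.0314, 0.175 ]), array([0.02 , 0.014]), 108)
(array([348., 241.]), np.int32(157), array([0.0243, 0.209 ]), array([0.0317, 0.2116]), array([0.021, 0.014]), 111)
(array([320., 313.]), np.int32(1511), array([0.0719, 0.1934]), array([0.077 , 0.1935]), array([0.021, 0.037]), 57)
scene
(array([384., 230.]), np.int32(111), array([0.0755, 0.1916]), array([0.0744, 0.1919]), array([0.038, 0.037]), 58)
(array([380., 255.]), np.int32(234), array([0.1602, 0.1919]), array([0.1611, 0.1875]), array([0.076, 0.037]), 63)
(array([336., 252.]), np.int32(106), array([0.1775, 0.07  ]), array([0.1771, 0.0701]), array([0.034, 0.036]), 235)
(array([364., 257.]), np.int32(118), array([0.1773, 0.1498]), array([0.1801, 0.1473]), array([0.04 , 0.036]), 233)
```

Call:
apply_moves:
  commands:
    - [25, 0.125, 0.0126, 0, 0]
    - [25, 0.125, 0.0126, 0, 0]
    - [25, 0.125, 0.0126, 0, 0]
    - [25, 0.125, 0.0126, 0, 0]
    - [25, 0.125, 0.0126, 0, 0]
    - [25, 0.08, 0.008, 0, 0]
    - [25, 0.04, 0.0043, 0, 0]
    - [25, 0.03, 0.0032, 0, 0]
    - [25, 0.03, 0.0032, 0, 0]
    - [25, 0, 0, 0, 0]

```text
clock: 18.32
position: [0.5668, 0.0912, 0.0137]
ee_rot: [0.169, -3.136, 0.0]
force: [-0.6, 0.8, -1.0]
width: 0.253
gripper_force: 0.0
```

```bash
python3 d.py|head -2
```

```text
18.325 [0.56678816 0.09118714 0.01373174] [0.07982654 0.19098835] [-0.62282617  0.83579747 -0.9621461 ] [-0.46293762  0.62512051  0.30065359  1.91881774 -0.29409845  0.64106841
  1.7002988 ]
```

Call:
apply_moves:
  commands:
    - [25, 0.015, 0.0016, 0, 0]
    - [25, 0, 0, 0, 0]

```text
clock: 18.68
position: [0.5674, 0.0913, 0.0137]
ee_rot: [0.169, -3.136, 0.0]
force: [-0.7, -0.4, -0.1]
width: 0.249
gripper_force: 0.4
```

Call:
apply_moves:
  commands:
    - [25, 0.01, 0.001, 0, 0]
    - [25, 0, 0, 0, 0]

```text
clock: 18.92
position: [0.5677, 0.0913, 0.0136]
ee_rot: [0.169, -3.135, 0.0]
force: [-2.2, -1.0, 1.5]
width: 0.247
gripper_force: 1.1
```

Call:
apply_moves:
  commands:
    - [25, 0.008, 0.0009, 0, 0]
    - [25, 0, 0, 0, 0]

```text
clock: 19.18
position: [0.568, 0.0913, 0.0136]
ee_rot: [0.169, -3.135, 0.0]
force: [-5.1, -0.6, 1.8]
width: 0.249
gripper_force: 2.0
```

The row is pressed firmly against the rail. I'll back off and check.

Call:
apply_moves:
  commands:
    - [25, -0.1, -0.011, 0, 0]
    - [25, -0.25, -0.027, 0, 0]
    - [25, -0.25, -0.027, 0, 0]
    - [25, -0.4, -0.04, 0.68, 0]
    - [25, -0.4, -0.04, 0.68, 0]
    - [25, -0.4, -0.14, 0.68, 0]
    - [25, -0.5, -0.14, 0.68, 0]
    - [25, -0.4, -0.14, 0.68, 0]
    - [25, 0, -0.14, 0.68, 0]
    - [25, 0, 0, 0.5, 0]
    - [25, 0, 0, 0, 0]
    - [25, 0, 0, 0, 0]

```text
clock: 20.68
position: [0.4062, 0.0491, 0.2879]
ee_rot: [0.17, -3.136, -0.0]
force: [0.0, -0.7, -0.3]
width: 0.25
gripper_force: 0.0
```

```bash
python3 d.py; python3 - <<'E'
from h import *
_,im,_,_=wcloud(); im2,_,_=shot('scene')
a=cv2.resize(im[150:350,230:430,::-1],(400,400),interpolation=cv2.INTER_CUBIC);b=cv2.resize(im2[180:280,310:410,::-1],(400,400),interpolation=cv2.INTER_CUBIC)
cv2.imwrite('pics/fin.png',np.hstack([a,b]))
E
```

```text
20.675 [0.40622512 0.04909685 0.2878957 ] [-0.0843644   0.16662822] [ 0.00148606 -0.65988784 -0.33950748] [-6.83905500e-01 -1.69020757e-03  4.41184807e-01  1.98462085e+00
  2.95716186e-04  1.15962794e+00  1.43598516e+00]
board yaw -0.06041415454056942
(array([334., 313.]), np.int32(524), array([0.167 , 0.1929]), array([0.1657, 0.1921]), array([0.057, 0.038]), 57)
(array([310., 318.]), np.int32(328), array([0.1781, 0.1512]), array([0.1804, 0.151 ]), array([0.033, 0.036]), 219)
scene
(array([381., 249.]), np.int32(345), array([0.1416, 0.192 ]), array([0.1409, 0.1968]), array([0.112, 0.037]), 63)
(array([336., 252.]), np.int32(111), array([0.1777, 0.0702]), array([0.1787, 0.0701]), array([0.033, 0.036]), 235)
(array([364., 257.]), np.int32(110), array([0.1772, 0.1499]), array([0.1781, 0.1499]), array([0.032, 0.036]), 234)
```

View pics/fin.png

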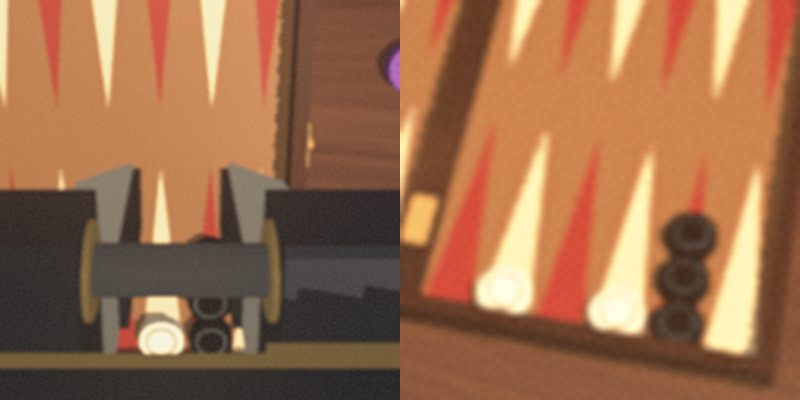

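```bash
python3 - <<'E'
from h import *
r=[]
for _ in range(8):
    im,d,p=shot('scene');P=cloud(d,p);B=toB(P)
    m=(d>0)&(im.max(2)<120)&(B[...,0]>.08)&(B[...,0]<.2)&(abs(B[...,1]-.192)<.03)&(P[...,2]>.0155)&(P[...,2]<.025)
    q=B[m];r.append([ [np.mean(np.percentile(q[abs(q[:,0]-x)<.012][:,1],[3,97])),q[abs(q[:,0]-x)<.012][:,1].mean()] for x in(.102,.14,.178)]+[[q[:,0].min(),q[:,0].max()]])
print(np.round(np.mean(r,0),4))
E
```

```text
[[0.1905 0.1903]
 [0.1904 0.1903]
 [0.1915 0.1913]
 [0.0874 0.1983]]
```

The three are in line to about 1 mm, touching, and against the rail.

```bash
python3 -c "
from cell import arm
print(arm.sign_off())"
```

```text
the job is handed in; nothing more can be done
None
```

I pushed both stray dark checkers in behind the home checker on the fifth point: three touching in a row, straight to about 1 mm and within about 2 mm of the point's middle, the first against the far rail, nothing else touched, handed in at about 21 s.

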